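Clamp a frame moulding to the set tension in a spring-gauge vise

ROBOT

A 6-joint arm with a two-finger parallel gripper is mounted at the origin on the work surface. World frame = base frame: x ahead of the robot, y to its left, z up, the work surface at z = 0. Lengths are in m, angles in rad, forces in N, time in s.
With the tool pointing down it reaches from about 0.25 to 0.725 m from the base axis. Payload 4 kg.
Tool frame: the origin (TCP) lies between the finger pads; the fingertips stand 25 mm ahead of it and the grasp point (between the pads) lies 6 mm ahead of it; z points along the fingers, y is the direction in which the jaws open and shut (so a half turn about z gives the same grasp; the last joint's range is limited). The gripper opens to 85 mm and grips with 20 to 120 N. Pads are 22 mm wide; open, the fingers measure 114 mm over their backs; the gripper's body (76 mm by 85 mm) begins 54 mm behind the grasp point. The pads swing forward as they close: fully open they stand 13 mm farther back than shut.
Start: joints at [-1.258, 0.241, 0.005, 1.335, 0, 1.571], TCP at [0.154, -0.476, 0.256] pointing down, gripper open.
Joint ranges: [-2.72, 2.72], [-1.05, 1.87], [-1.09, 1.28], [-1.99, 2.15], [-1.42, 1.44], [-3.14, 3.14]. Speed limits (rad/s): [2.79, 2.79, 3.14, 3.14, 3.14, 3.14].

INTERFACE

Orientations are given as a unit quaternion [w, x, y, z].
In Python, from station import env gives the robot as it stands. The module is installed in compiled form; this text tells all that it offers. Calls block until the motion is done:
- env.reach(position, orientation): joint-space move of the TCP to a pose.
- env.move_l(position, attitude=None, speed=0.15): straight line of the TCP; attitude=None keeps the orientation; speed is the mean speed in m/s.
- env.movej(angles): joint-space move.
- env.set_gripper(opening, squeeze=None): opening from 0.0 (shut) to 1.0 (fully open); squeeze is the grip in N (None keeps the last); returns when the fingers have stopped.
- env.wait(seconds).
- env.solve_ik(position, orientation): joint angles nearest the present ones, or None.
- env.get_state(): the state.
- env.camera(name): name is "scene" or "side" or "wrist"; returns a dict with "pixels" (384x512x3 uint8, red, green, blue), "mtx" (3x3 intrinsics, pixels), "dist" ([k1, k2, p1, p2, k3] as OpenCV has them; the pictures are not rectified), "world_from_camera" (4x4, takes a point from camera to world coordinates). Camera axes: x right, y down, z forward; pixel columns grow to the right and rows downward; lengths in m; the calibration is good to about 2 mm. A picture is of the moment at which its call begins. There is no depth.
A pose or a line that the arm cannot do raises env.IKError and nothing moves.
- env.sign_off(): hands the job in, once; it reports no verdict.
The state is a dict: "clock": time; "q": joint angles; "qvel": joint speeds; "joint_efforts": joint torques, N m; "position": TCP position; "tcp_rot": TCP orientation; "contact_force": force on the tool from outside, world axes, zero at the start; "ft_torque": the same for the moment, N m; "gripper_width": opening from 0.0 (shut) to 1.0 (fully open).
Only numpy, scipy, OpenCV 4.12 (cv2) and the standard library are available. Lean on these libraries where they do the work, as an engineer would, in place of code of your own. Each camera call takes 0.05 s, during which the arm holds its last target.

TASK

Stand the loose length of frame moulding on its wide foot in the vise, between the two jaws and about midway along them, and let go of it. Then turn the vise's knob clockwise until the dial needle points at the steel set tab, stopping there without running past it, and let go of the knob. The vise is not bolted down: do not shove or tip it, do not push the jaws, needle or tab by hand, and leave the other things where they are.

Things in the scene. Friction and masses are not known exactly. Their poses are not given: they have to be found in the camera images.
- moulding: loose wooden moulding, 80 long (own x), an upside-down T in section: foot 28 wide (own y) and 30 high, on it a tongue 14 wide and 36 high along the middle; 66 high in all, about 0.12 kg. Origin: centre of the underside; z up.
- bed (a point): point on the vise: middle of the steel bed between the jaws, on its top, 20 above the bench. Axes are the vise's: x along the jaw faces, y from the knob end to the dial end, z up. The gap between the jaw faces is 31 to 39 at the start. The grey base is 100 wide (x) and reaches from y = -170 to +190; the knob stands at y = -120. The vise (about 3.7 kg) stands loose on the bench.
- drive_jaw: steel jaw that the knob drives to the vise's +y: 56 long (x), 14 thick, top 28 above the bed. Origin at bench height, 21 on the +y side of its face; the face stands at y = -21 to -13 of the bed at the start. It sits on its rack with up to 6 of hidden end play, so it may stop against the moulding before it pushes in earnest.
- sprung_jaw: steel jaw of the same size, its face at y = +18 of the bed at rest; pushed to +y it gives up to 16 against a spring (4 N to start, then 1 N more per mm) and moves the needle. Origin at bench height, 18 on the -y side of its face.
- knob_grip (a point): point on the vertical knob axis, in the upper part of its grip: an upright bar 50 long (own x), 14 thick (own y), 38 high, its top 12 above this point and 78 above the bench. Own z up; it turns with the knob. Under the bar a disc of 48 diameter, its top 26 below this point.
- knob: the knob, with that grip; origin at its underside, on the axis. Clockwise from above tightens: 5 mm of jaw travel per rad, against friction of 0.12 N m (up to 0.2 N m with the spring). At first it only takes up the gap and the jaw's hidden end play; it stays where it is left. 5.7 to 6 rad of travel left at the start, more than enough.
- dial_centre (a point): pivot of the needle, on the dial (white disc of 116 diameter, face 44 above the bench, 3 below this point). Axes are the vise's.
- needle_tip (a point): on the dark dial needle, 45 from the pivot; own x points outward along the needle. At rest it points to the vise's -x; it turns clockwise seen from above, 0.125 rad per mm that the sprung jaw gives, so 0.625 rad per rad of the knob once gap and play are gone.
- tab_mark (a point): where the needle tip must come: just inside the steel set tab (16 x 12 x 18 block at the dial's rim with a small inward nose), 45 from the pivot, at the needle's height; own x points outward. It stands 0.7 to 1.25 rad clockwise of the needle's rest place, different every time.
- brush_jar: bystander: blue ceramic cup, 72 diameter, 85 high; origin at the centre of the underside.
- hammer: bystander: hammer lying on the bench; origin at its underside.
- tin: bystander: amber jar with a metal lid, 64 diameter, 50 high; origin at the centre of the underside.
- needle: the dial needle; origin on its pivot, own x along it.
- tab: the steel set tab; origin on the needle's pivot, own x towards the tab.
Things that resemble listed ones, but are neither listed nor needed, are in the scene too. Of the things like the moulding, leave any that is white; of the rest the smaller one is meant.

How it is judged:
By the outcome, as a careful person would: the job done as asked, in the order asked, and still so for the second after the job is handed in, with the robot touching nothing.
It also fails if it takes over 67 s, if anything falls off the work surface, if the arm or the gripper's body presses on something with over 40 N, if the wrist force passes 120 N, or if a joint passes its speed limit or range.

## Working session

There is one attempt and no reset: what is moved stays moved. The work goes in short steps, each a Python script; the robot and the scene stay as the last script left them, time stands still between calls to the robot, and variables do not carry over. Pictures are saved under pics/ and viewed, and the job is handed in when it is done.

```bash
mkdir -p pics; cat > h.py <<'E'
import numpy as np, cv2, pickle
from station import env
def shot(name, tag):
    c=env.camera(name); pickle.dump(c,open(f'pics/{tag}.pkl','wb'))
    cv2.imwrite(f'pics/{tag}.png', c['pixels'][:,:,::-1]); return c
def load(tag): return pickle.load(open(f'pics/{tag}.pkl','rb'))
def ray(c,uv):
    p=cv2.undistortPoints(np.array(uv,float).reshape(-1,1,2),np.array(c['mtx']),np.array(c['dist'])).reshape(-1,2)
    T=np.array(c['world_from_camera']); d=np.c_[p,np.ones(len(p))]@T[:3,:3].T
    return T[:3,3],d
def plane(c,uv,z):
    o,d=ray(c,uv); return o+d*((z-o[2])/d[:,2])[:,None]
def proj(c,P):
    T=np.linalg.inv(np.array(c['world_from_camera'])); 
    return cv2.projectPoints(np.array(P,float).reshape(-1,1,3),cv2.Rodrigues(T[:3,:3])[0],T[:3,3],np.array(c['mtx']),np.array(c['dist']))[0].reshape(-1,2)
E
python3 - <<'E'
from h import *
for n in ['scene','side','wrist']:
    c=shot(n,n+'0'); print(n,np.round(c['world_from_camera'],3).tolist(),np.round(c['mtx'],1).tolist(),c['dist'])
print(env.get_state())
E
```

```text
scene [[0.65, 0.523, -0.552, 1.067], [0.76, -0.45, 0.469, -0.333], [-0.003, -0.724, -0.69, 0.725], [0.0, 0.0, 0.0, 1.0]] [[378.4, 0.0, 248.9], [0.0, 378.4, 185.1], [0.0, 0.0, 1.0]] [-0.00862785  0.          0.          0.          0.        ]
side [[-0.831, -0.316, 0.457, 0.06], [-0.555, 0.438, -0.707, 0.874], [0.023, -0.842, -0.54, 0.674], [0.0, 0.0, 0.0, 1.0]] [[490.1, 0.0, 250.6], [0.0, 490.1, 185.2], [0.0, 0.0, 1.0]] [-0.19635397  0.          0.          0.          0.        ]
wrist [[0.308, -0.915, -0.262, 0.221], [-0.951, -0.297, -0.081, -0.452], [-0.004, 0.275, -0.962, 0.372], [0.0, 0.0, 0.0, 1.0]] [[313.7, 0.0, 260.6], [0.0, 313.7, 193.0], [0.0, 0.0, 1.0]] [-0.00384761  0.          0.          0.          0.        ]
{'clock': 0.15, 'q': array([-1.25800606e+00,  2.41265396e-01,  4.05001418e-03,  1.33523098e+00,
       -2.64800406e-05,  1.57082360e+00]), 'qvel': array([ 0.0021982 , -0.00328704,  0.00409296, -0.00079088,  0.00072847,
        0.00233027]), 'joint_efforts': array([ 6.67303775e-04, -3.72635365e+01,  2.52638465e+01,  1.24117764e-02,
        6.40834423e-05, -3.53322065e-06]), 'position': array([ 0.15371408, -0.47532027,  0.25561096]), 'tcp_rot': array([-8.12883793e-04,  9.87796975e-01,  1.55744843e-01, -1.41592824e-04]), 'contact_force': array([-0.52713045, -0.26128491, -0.53957503]), 'ft_torque': array([-0.02618733,  0.00277914,  0.00874369]), 'gripper_width': 1.0021181079845827}
```

View pics/scene0.png

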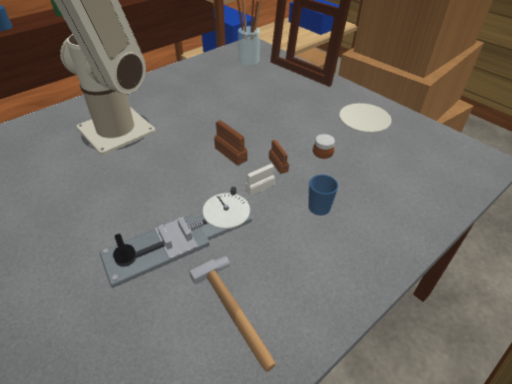

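View pics/side0.png

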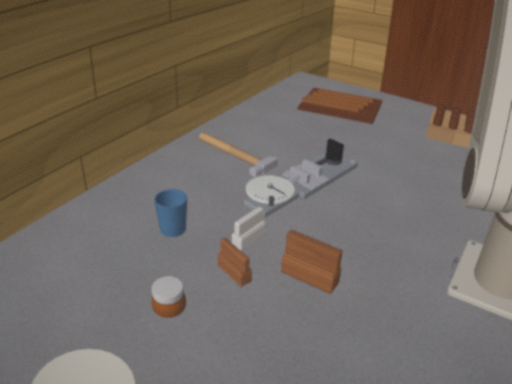

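View pics/wrist0.png

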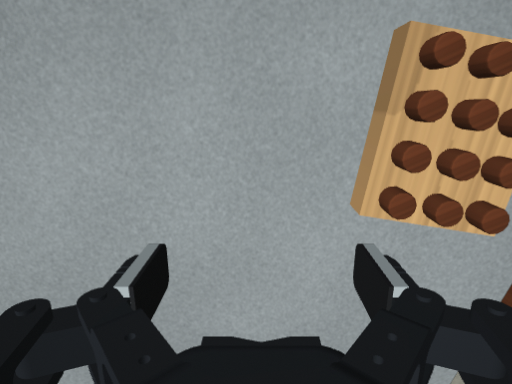

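The moulding is the small brown piece, at scene (279,157) and side (234,262). The vise runs from its knob at scene (123,250) to its dial at (227,210). I'll get rough positions first, then take wrist views from above.

```bash
python3 - <<'E'
from h import *
s=load('scene0'); d=load('side0')
print('mould',plane(s,[[279,157]],0.033),plane(d,[[234,262]],0.033))
print('big',plane(s,[[231,143]],0.033),plane(d,[[311,260]],0.033))
print('dial',plane(s,[[227,210]],0.044),plane(d,[[271,189]],0.044))
print('knob disc',plane(s,[[124,254]],0.04),plane(d,[[332,160]],0.05))
print('jaws',plane(s,[[178,234]],0.048),plane(d,[[303,171]],.048))
print('base', plane(s,[[102,253],[112,281],[251,218]],0.0))
for c,n,b in((s,'s',(90,120,300,300)),(d,'d',(190,120,370,300))):
    im=c['pixels'][b[1]:b[3],b[0]:b[2],::-1]; cv2.imwrite(f'pics/crop_{n}.png',cv2.resize(im,None,fx=3.2,fy=3.2,interpolation=cv2.INTER_CUBIC))
E
```

```text
mould [[0.47976892 0.28007148 0.033     ]] [[0.47470485 0.28497928 0.033     ]]
big [[0.33780722 0.21663901 0.033     ]] [[0.35353508 0.19286414 0.033     ]]
dial [[0.5534458  0.03275259 0.044     ]] [[0.54514516 0.03502948 0.044     ]]
knob disc [[ 0.50595149 -0.21944719  0.04      ]] [[ 0.4839221  -0.16775718  0.05      ]]
jaws [[ 0.54204171 -0.10056232  0.048     ]] [[ 0.52032481 -0.07658991  0.048     ]]
base [[ 0.43696053 -0.25080715  0.        ]
 [ 0.52229724 -0.26688328  0.        ]
 [ 0.58195368  0.08567501  0.        ]]
```

View pics/crop_s.png

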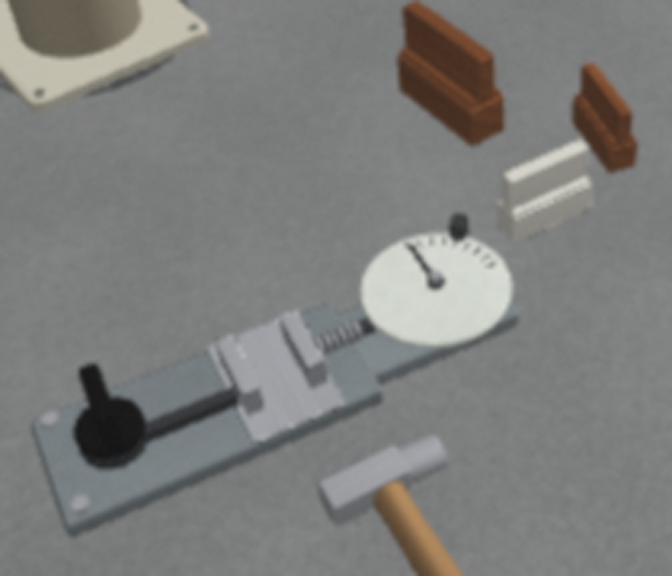

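View pics/crop_d.png

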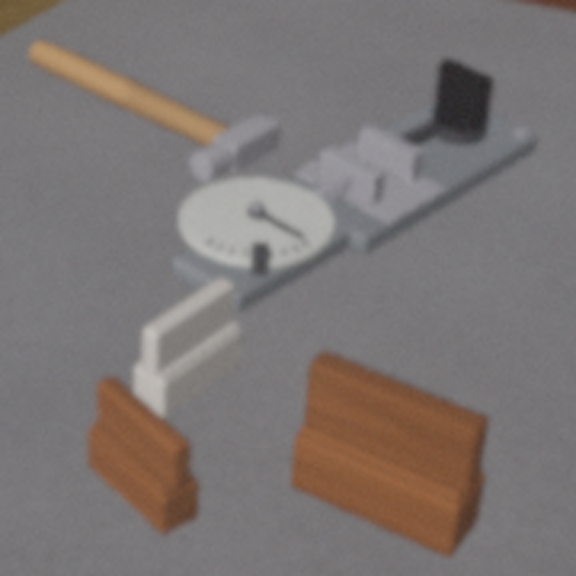

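```bash
cat >> h.py <<'E'
def down(a): return [0.0,float(np.cos(a/2)),float(np.sin(a/2)),0.0]
E
python3 - <<'E'
from h import *
env.reach([0.53,-0.06,0.30],down(0)); shot('wrist','w_vise')
env.reach([0.45,0.26,0.26],down(0.4)); shot('wrist','w_m')
s=env.get_state();print(s['clock'],s['q'],s['position'])
E
```

```text
7.2333 [ 5.23793380e-01  2.78249558e-01  6.47545994e-02  1.35725997e+00
 -5.27958705e-06 -3.01766254e+00] [0.4500415  0.25994667 0.26001635]
```

View pics/w_vise.png

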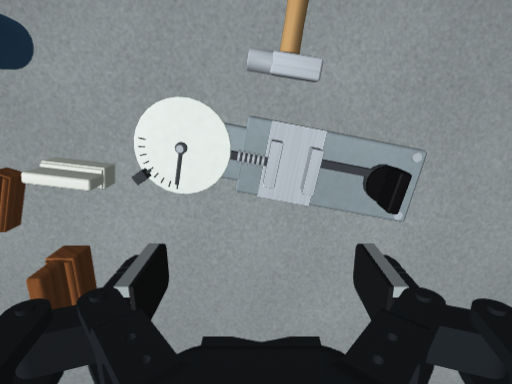

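View pics/w_m.png

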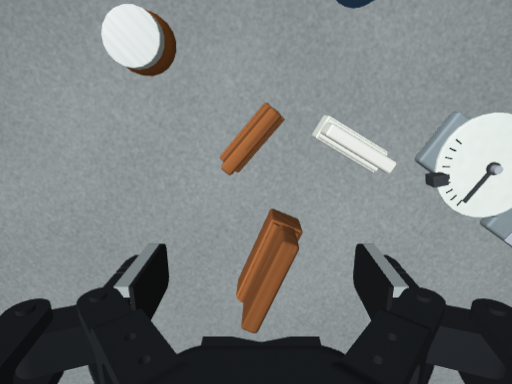

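```bash
python3 - <<'E'
from h import *
def crop(t,b,f,o):
    im=load(t)['pixels'][b[1]:b[3],b[0]:b[2],::-1]; cv2.imwrite(f'pics/{o}.png',cv2.resize(im,None,fx=f,fy=f,interpolation=cv2.INTER_CUBIC))
crop('w_vise',(120,85,440,230),2.5,'cv1')
crop('w_m',(200,85,410,190),3.8,'cm1')
E
```

```text
(no output)
```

View pics/cv1.png

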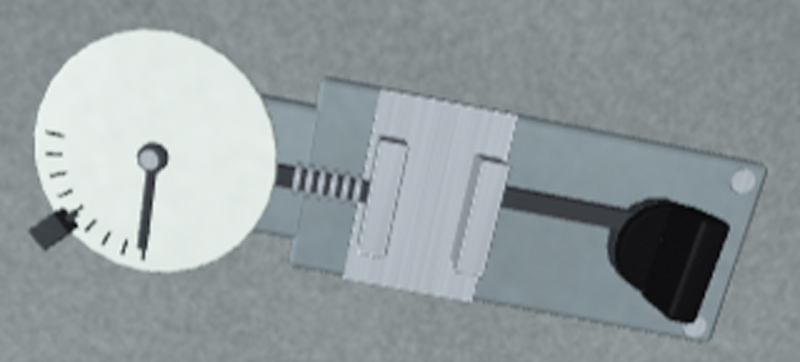

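View pics/cm1.png

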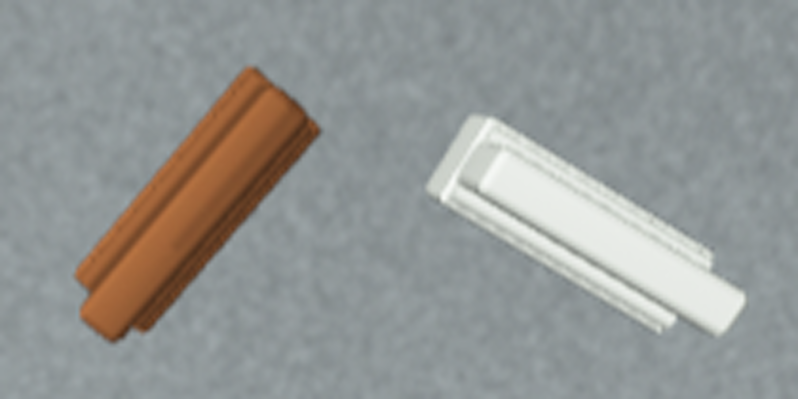

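```bash
python3 - <<'E'
from h import *
c=load('w_vise'); off=np.array([120,85])
f=lambda L:(np.array(L,float)+.5)/2.5-.5+off
print('cam',np.round(c['world_from_camera'],4).tolist())
# dial mask
px=c['pixels'].astype(int); m=((px.min(2)>200)).astype(np.uint8); m[:, :125]=0;m[200:]=0;m[:,235:]=0
cnt=max(cv2.findContours(m,cv2.RETR_EXTERNAL,cv2.CHAIN_APPROX_NONE)[0],key=cv2.contourArea).reshape(-1,2)
P=plane(c,cnt,0.044)[:,:2]
A=np.c_[2*P,np.ones(len(P))]; 
for _ in range(3):
    s=np.linalg.lstsq(A,(P**2).sum(1),rcond=None)[0]; r=np.sqrt(s[2]+s[:2]@s[:2]); res=np.linalg.norm(P-s[:2],axis=1)-r
    k=abs(res)<0.0015; P=P[k];A=A[k]
print('dial',s[:2],r)
p=lambda n,L,z: print(n,np.round(plane(c,f(L),z)[:,:2],4).tolist())
p('pivot',[[152,157]],.05); p('needletip',[[143,256]],.047); p('tabnose',[[75,216]],.047); p('tabblock',[[46,233]],.053)
p('sprung',[[384,138],[407,141],[381,258],[359,254]],.048)
p('drive',[[482,156],[508,160],[480,274],[456,270]],.048)
p('base',[[323,78],[764,163],[710,340],[291,263]],.012)
p('knobtop',[[694,204],[729,220],[690,322],[668,318]],.078)
p('bed',[[378,89],[518,113],[473,302],[344,278]],.02)
p('rod',[[638,216],[507,197]],.03)
c=load('w_m'); off=np.array([200,85]); f=lambda L:(np.array(L,float)+.5)/3.8-.5+off
p('tongue',[[267,86],[305,116],[125,320],[88,300]],.066)
E
```

```text
cam [[-0.001, -0.9613, -0.2754, 0.6001], [-1.0, 0.0006, 0.0015, -0.0591], [-0.0013, 0.2754, -0.9613, 0.4167], [0.0, 0.0, 0.0, 1.0]]
dial [0.55052567 0.03512772] 0.05620161483565383
pivot [[0.5504, 0.035]]
needletip [[0.5018, 0.0436]]
tabnose [[0.5217, 0.0749]]
tabblock [[0.5148, 0.0874]]
sprung [[0.5589, -0.0734], [0.5575, -0.0841], [0.501, -0.0725], [0.503, -0.0618]]
drive [[0.5505, -0.1194], [0.5486, -0.1317], [0.4928, -0.121], [0.4949, -0.1092]]
base [[0.5848, -0.0439], [0.542, -0.2712], [0.4444, -0.2555], [0.4885, -0.0256]]
knobtop [[0.5335, -0.2085], [0.5263, -0.2248], [0.4786, -0.2132], [0.4806, -0.2029]]
bed [[0.5798, -0.0712], [0.5681, -0.141], [0.4692, -0.1227], [0.4825, -0.0541]]
rod [[0.5179, -0.2022], [0.5276, -0.1358]]
tongue [[0.5149, 0.2797], [0.5119, 0.268], [0.4452, 0.2907], [0.4464, 0.3016]]
```

```bash
python3 - <<'E'
from h import *
env.reach([0.48,0.285,0.20],down(np.pi-0.32)); c=shot('wrist','w_m2')
im=c['pixels'][:,:,::-1]
s=env.get_state();print(s['clock'],s['q'],s['position'],s['contact_force'])
hsv=cv2.cvtColor(c['pixels'],cv2.COLOR_RGB2HSV)
m=((hsv[...,0]<20)&(hsv[...,1]>100)).astype(np.uint8)
n,l,st,ce=cv2.connectedComponentsWithStats(m)
for i in range(1,n):
    if st[i,4]>300: print(st[i],ce[i])
cv2.imwrite('pics/cm2.png',cv2.resize(im[0:260,130:400],None,fx=2.2,fy=2.2,interpolation=cv2.INTER_CUBIC))
E
```

```text
10.5167 [5.35809882e-01 3.84323415e-01 5.75504355e-02 1.24391299e+00
 6.96168502e-06 8.55681687e-01] [0.48001513 0.28501036 0.2000567 ] [-0.18682941 -0.94171697 -0.62392952]
[   49     0   129   136 10326] [116.3542514   63.26990122]
[ 242  133   30   98 2636] [256.9339909  177.82207891]
[ 374  141   60   63 1089] [392.17263545 164.14141414]
```

View pics/cm2.png

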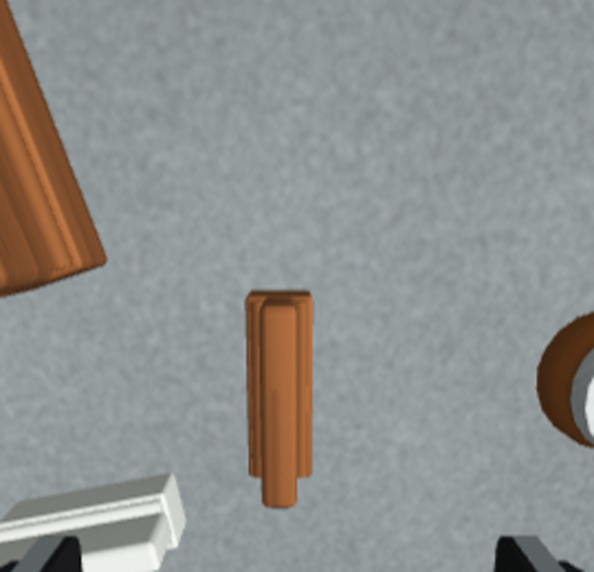

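```bash
python3 - <<'E'
from h import *
c=load('w_m2'); f=lambda L:(np.array(L,float)+.5)/2.2-.5+np.array([130,0])
T=plane(c,f([[263,304],[297,304],[297,505],[263,505]]),.066)[:,:2]
F=plane(c,f([[248,294],[312,294],[312,476],[249,476]]),.030)[:,:2]
for Q in (T,F):
    e=(Q[0]+Q[1])/2-(Q[2]+Q[3])/2
    print(Q.mean(0),np.linalg.norm(e),np.arctan2(-e[1],-e[0]),np.linalg.norm(Q[0]-Q[1]))
E
```

```text
[0.47531014 0.28572966] 0.07777665625317177 -0.3228402209921392 0.012236958839647904
[0.47562283 0.28537124] 0.07923957154371015 -0.3200519487798323 0.02623833281920484
```

```bash
python3 - <<'E'
from h import *
a=down(np.pi-0.322)
env.set_gripper(0.5,40)
env.reach([0.4755,0.2855,0.12],a)
env.move_l([0.4755,0.2855,0.060],speed=0.1)
print(env.get_state()['contact_force'])
env.set_gripper(0.0,40)
s=env.get_state();print(s['gripper_width'],s['contact_force'],s['clock'])
env.move_l([0.4755,0.2855,0.19],speed=0.15)
shot('wrist','w_g'); s=env.get_state();print(s['gripper_width'],s['contact_force'],s['clock'],s['position'])
shot('side','s_g')
E
```

```text
[ 0.63710401 -0.12344239 -0.29438071]
0.15583274782224074 [ 0.55721588 -0.46400834  2.29595291] 12.5333
0.1596738773328554 [-0.2697874  -0.31048753 -1.12419549] 13.6 [0.47475406 0.28505087 0.18864766]
```

View pics/w_g.png

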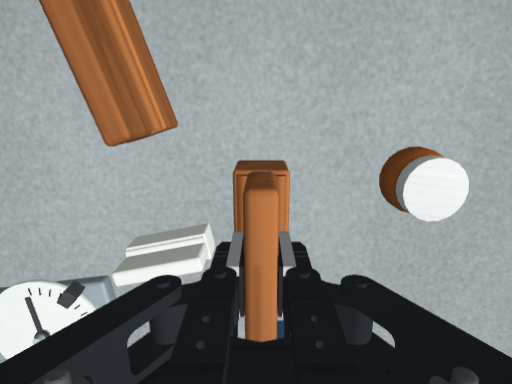

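View pics/s_g.png

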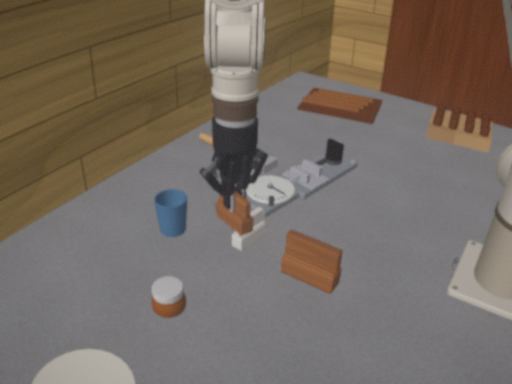

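```bash
python3 - <<'E'
from h import *
env.reach([0.50,-0.165,0.24],down(np.pi-0.19)); c=shot('wrist','w_v2')
print(env.get_state()['clock'],env.get_state()['q'])
cv2.imwrite('pics/cv2.png',cv2.resize(c['pixels'][0:290,:,::-1],None,fx=1.56,fy=1.56,interpolation=cv2.INTER_CUBIC))
E
```

```text
15.3667 [-3.16984154e-01  3.00741539e-01  4.26256624e-02  1.31308006e+00
  2.93866372e-04 -1.28574748e-01]
```

View pics/cv2.png

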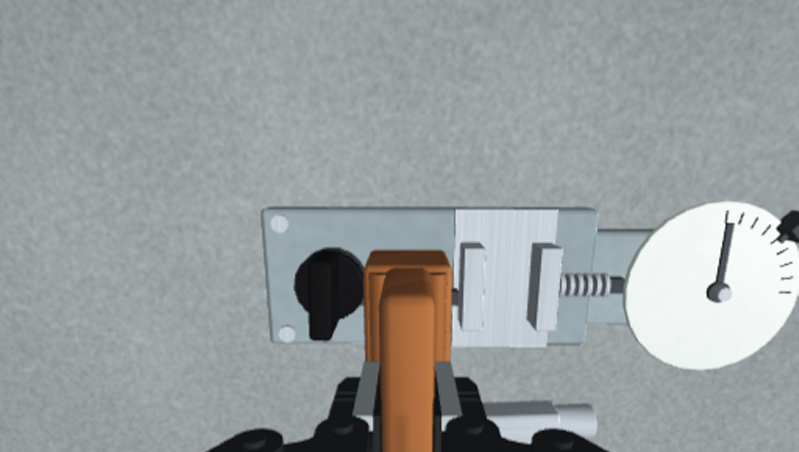

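```bash
python3 - <<'E'
from h import *
c=load('w_v2')
cv2.imwrite('pics/cv3.png',cv2.resize(c['pixels'][125:230,160:400,::-1],None,fx=3.3,fy=3.3,interpolation=cv2.INTER_CUBIC))
E
```

```text
(no output)
```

View pics/cv3.png

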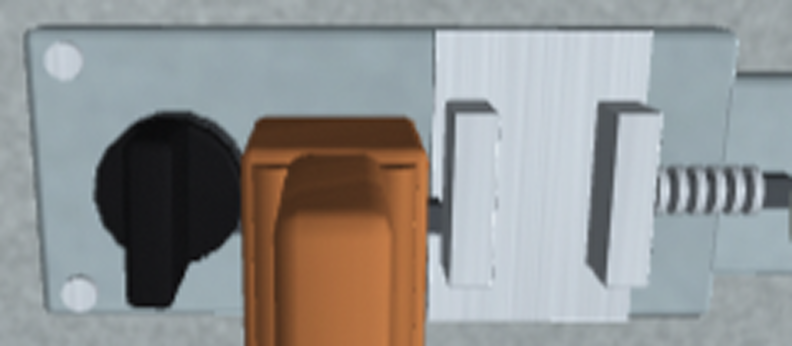

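```bash
python3 - <<'E'
from h import *
c=load('w_v2'); f=lambda L:(np.array(L,float)+.5)/3.3-.5+np.array([160,125])
y=np.array([.189,.982])
def q(n,L,z):
    P=plane(c,f(L),z)[:,:2]; d=P[3]-P[0]; d2=P[2]-P[1]
    print(n,np.round(P.mean(0),4),'ang',np.arctan2(d[1],d[0]).round(3),np.arctan2(d2[1],d2[0]).round(3),'len',np.linalg.norm(d).round(4),'th',np.linalg.norm(P[1]-P[0]).round(4))
    return P.mean(0)
D=q('drive',[[453,110],[497,110],[494,285],[449,285]],.048)
S=q('sprung',[[619,110],[663,110],[648,284],[606,284]],.048)
q('bed',[[435,32],[653,32],[629,320],[427,320]],.02)
b=plane(c,f([[28,30],[735,31],[709,315],[47,310]]),.012)[:,:2]
print('base edges',np.arctan2(*(b[1]-b[0])),np.arctan2(*(b[2]-b[3])), (b[0]+b[3])/2,(b[1]+b[2])/2)
print('gap',(S-D)@y-.014,'mid',(S+D)/2)
E
```

```text
drive [ 0.5187 -0.1214] ang -0.18 -0.162 len 0.0556 th 0.0132
sprung [ 0.5279 -0.0728] ang -0.187 -0.187 len 0.0553 th 0.0132
bed [ 0.5243 -0.0974] ang -0.19 -0.189 len 0.0987 th 0.0701
base edges 0.19011752872675333 0.19738462661171854 [ 0.49237804 -0.26285334] [ 0.53737238 -0.03356243]
gap 0.03548789920020606 mid [ 0.52328507 -0.09711648]
```

```bash
python3 - <<'E'
from h import *
env.reach([0.5245,-0.097,0.17],down(np.pi-0.19))
env.move_l([0.5245,-0.097,0.113],speed=0.15); env.wait(0.2)
s=env.get_state(); print(s['position'],s['contact_force'],s['clock'])
shot('wrist','w_p');c=shot('scene','s_p');d=shot('side','d_p')
a=cv2.resize(c['pixels'][180:280,110:240,::-1],None,fx=3,fy=3,interpolation=cv2.INTER_CUBIC)
b=cv2.resize(d['pixels'][120:220,250:380,::-1],None,fx=3,fy=3,interpolation=cv2.INTER_CUBIC)
cv2.imwrite('pics/p1.png',np.hstack([a,b]))
E
```

```text
[ 0.5256095  -0.09737345  0.11454961] [ 0.93400743 -0.19781915 -0.9373281 ] 16.5833
```

View pics/p1.png

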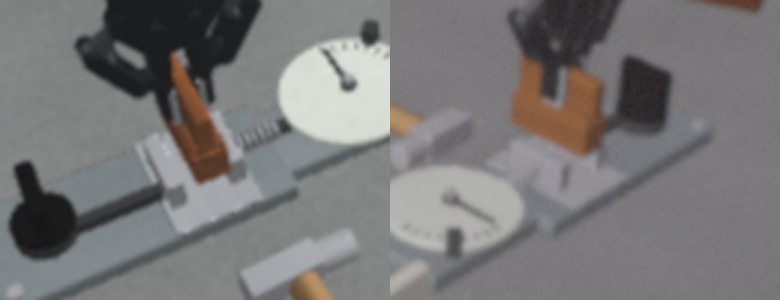

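View pics/w_p.png

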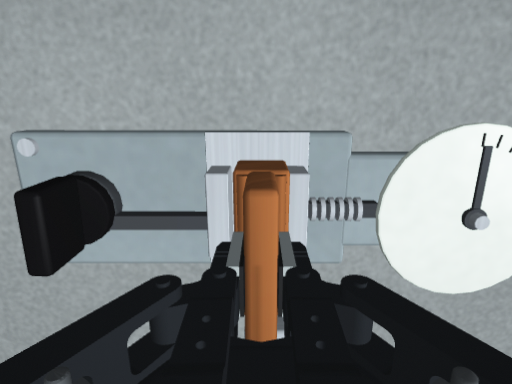

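The foot (columns 234–289) is centred between the jaws (inner edges at about 232 and 289) and square to them. I'm lowering it now.

```bash
python3 - <<'E'
from h import *
for z in (0.095,0.086,0.083,0.081,0.0795,0.078):
    env.move_l([0.5245,-0.097,z],speed=0.06); s=env.get_state(); print(z,s['position'].round(4),s['contact_force'].round(2),s['ft_torque'].round(2))
    F=s['contact_force']
    if F[2]>5 or np.hypot(F[0],F[1])>6: break
env.wait(0.2); s=env.get_state(); print(s['position'].round(4),s['contact_force'].round(2),s['clock'])
shot('wrist','w_p2');c=shot('scene','s_p2');d=shot('side','d_p2')
a=cv2.resize(c['pixels'][180:280,110:240,::-1],None,fx=3,fy=3,interpolation=cv2.INTER_CUBIC)
b=cv2.resize(d['pixels'][120:220,250:380,::-1],None,fx=3,fy=3,interpolation=cv2.INTER_CUBIC)
cv2.imwrite('pics/p2.png',np.hstack([a,b]))
E
```

```text
0.095 [ 0.5239 -0.0969  0.0942] [ 0.31  0.11 -1.  ] [ 0.01 -0.01  0.01]
0.086 [ 0.524  -0.0969  0.0854] [-0.45 -0.16 -0.49] [-0.05 -0.05  0.02]
0.083 [ 0.5244 -0.097   0.0829] [-0.19  0.32 -0.78] [-0.01  0.02 -0.01]
0.081 [ 0.5244 -0.097   0.0809] [-0.68  0.1  -2.14] [ 0.01  0.01 -0.  ]
0.0795 [ 0.5248 -0.097   0.0804] [-2.55  0.91  5.89] [0.11 0.44 0.06]
[ 0.5248 -0.097   0.0804] [-1.8   0.62  6.4 ] 18.4333
```

View pics/p2.png

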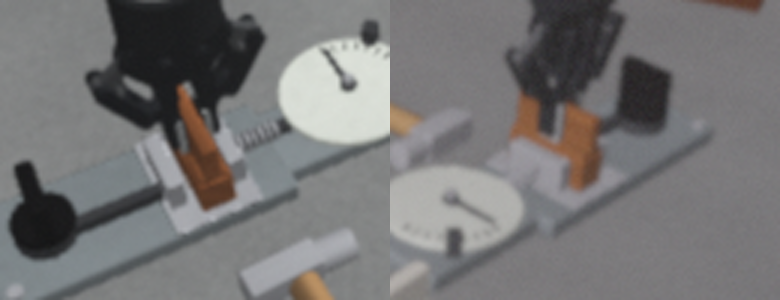

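View pics/w_p2.png

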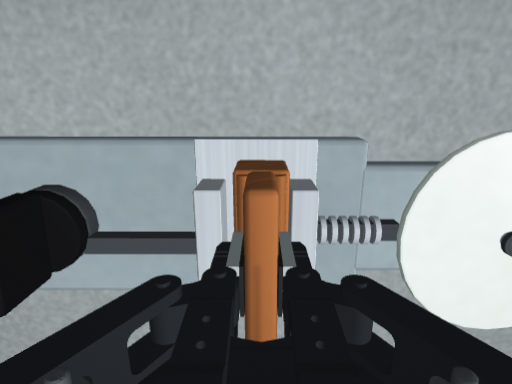

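Contact came at TCP z 0.0804, as expected for the foot on the bed. I'm releasing it, rising, and looking at it and at the knob.

```bash
python3 - <<'E'
from h import *
env.move_l([0.5245,-0.097,0.0803],speed=0.05)
env.set_gripper(0.4); s=env.get_state(); print(s['contact_force'].round(2))
env.move_l([0.5245,-0.097,0.16],speed=0.15)
env.reach([0.50,-0.16,0.24],down(np.pi-0.19)); env.wait(0.15)
c=shot('wrist','w_k'); print(env.get_state()['clock'])
cv2.imwrite('pics/k1.png',cv2.resize(c['pixels'][100:260,140:512,::-1],None,fx=2.1,fy=2.1,interpolation=cv2.INTER_CUBIC))
E
```

```text
[-0.25  0.24 -0.25]
20.55
```

View pics/k1.png

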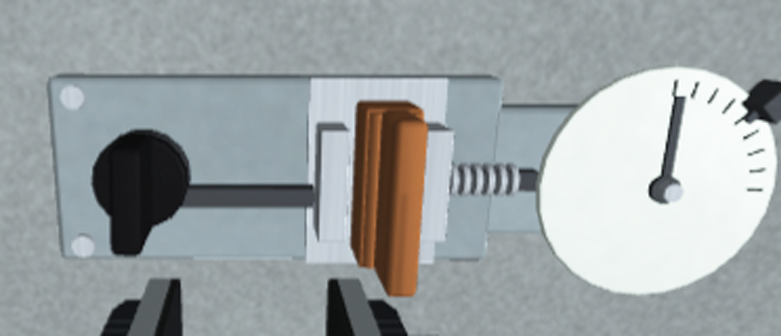

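```bash
python3 - <<'E'
from h import *
c=load('w_k'); f=lambda L:(np.array(L,float)+.5)/2.1-.5+np.array([140,100])
P=plane(c,f([[93,178],[189,178],[141,129]]),.04)[:,:2]; print(P,(P[0]+P[1])/2)
im=np.clip(c['pixels'][155:228,175:240].astype(float)*3.5,0,255).astype(np.uint8)[:,:,::-1]
cv2.imwrite('pics/k2.png',cv2.resize(im,None,fx=8,fy=8,interpolation=cv2.INTER_CUBIC))
E
```

```text
[[ 0.49476176 -0.23650249]
 [ 0.50367008 -0.19005819]
 [ 0.47548186 -0.20759647]] [ 0.49921592 -0.21328034]
```

View pics/k2.png

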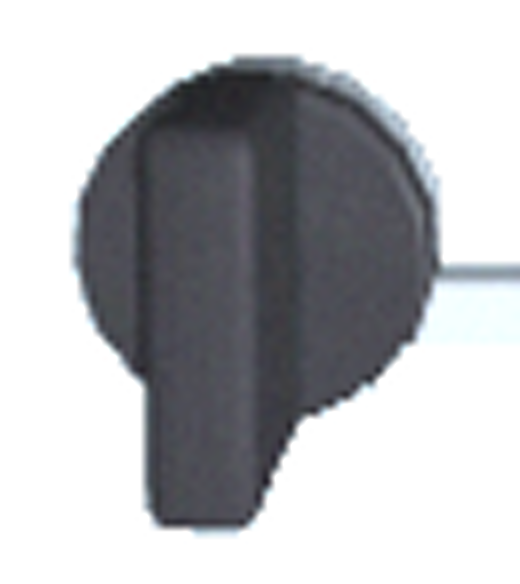

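```bash
python3 - <<'E'
from h import *
c=load('w_k'); f=lambda L:(np.array(L,float)+.5)/8-.5+np.array([175,155])
P=plane(c,f([[147,132],[253,132],[253,522],[150,522]]),.078)[:,:2]
print(P.mean(0)); 
for i,j in((0,3),(1,2)):
    d=P[j]-P[i]; print(np.linalg.norm(d),np.arctan2(d[1],d[0]))
print(np.linalg.norm(P[1]-P[0]))
Q=plane(c,f([[78,242],[420,242],[248,72]]),.04)[:,:2];print(Q,(Q[0]+Q[1])/2,np.linalg.norm(Q[1]-Q[0]))
E
```

```text
[ 0.50040834 -0.21402987]
0.04669570418742481 -0.2396003810641173
0.046688424827368735 -0.23575815874866263
0.011911032714028214
[[ 0.49514131 -0.23629328]
 [ 0.50347433 -0.19284876]
 [ 0.4776224  -0.20948452]] [ 0.49930782 -0.21457102] 0.04423647271856966
```

The moulding stands free between the jaws. The knob axis is about (0.5008, -0.2143), with the bar at -0.238 rad. The tab is about 0.77 rad from the needle's rest place. I'm gripping the knob and making the first turn to take up slack.

```bash
cat >> h.py <<'E'
def st(t=''):
    s=env.get_state(); print(t,'t%.1f'%s['clock'],'p',s['position'].round(4),'F',s['contact_force'].round(1),'T',s['ft_torque'].round(2),'q6 %.3f'%s['q'][5],'w %.3f'%s['gripper_width']); return s
E
python3 - <<'E'
from h import *
K=[0.5008,-0.2143]; b=np.pi-0.238
env.reach(K+[0.12],down(b)); env.move_l(K+[0.073],speed=0.1); st('at')
env.set_gripper(0,30); st('grip')
for th in (0.4,0.8,1.2):
    env.reach(K+[0.073],down(b-th)); st(th)
c=shot('scene','s_k1');d=shot('side','d_k1')
a=cv2.resize(c['pixels'][180:280,110:260,::-1],None,fx=2.6,fy=2.6,interpolation=cv2.INTER_CUBIC)
b=cv2.resize(d['pixels'][120:220,240:390,::-1],None,fx=2.6,fy=2.6,interpolation=cv2.INTER_CUBIC)
cv2.imwrite('pics/k3.png',np.hstack([a,b]))
E
```

```text
at t21.8 p [ 0.5017 -0.2143  0.0741] F [-0.3 -0.9 -0.3] T [ 0.04  0.06 -0.03] q6 -0.166 w 0.400
grip t22.1 p [ 0.5012 -0.2172  0.0746] F [-1.8 -7.   2.1] T [-1.2   0.45  0.12] q6 -0.167 w 0.158
0.4 t22.5 p [ 0.5012 -0.2172  0.0746] F [-1.8 -6.4  1.7] T [-1.24  0.37 -0.14] q6 0.234 w 0.154
0.8 t23.0 p [ 0.5012 -0.2172  0.0746] F [-2.2 -7.2  0.9] T [-1.22  0.39 -0.12] q6 0.634 w 0.156
1.2 t23.5 p [ 0.5012 -0.2172  0.0746] F [-1.6 -6.5  2.2] T [-1.21  0.42 -0.14] q6 1.034 w 0.155
```

View pics/k3.png

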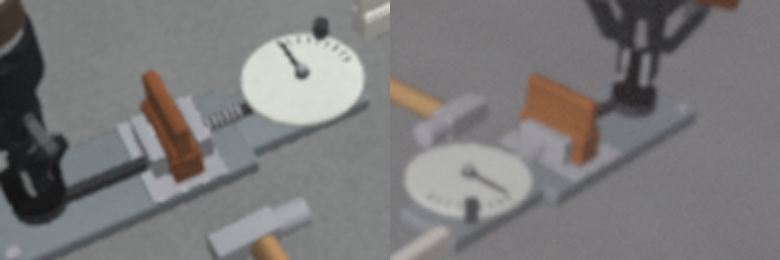

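Closing on the bar pulled the TCP 3 mm toward -y with 7 N, so the knob axis is about y = -0.217. I'm recentring there to unload the vise.

```bash
python3 - <<'E'
from h import *
b=np.pi-0.238-1.2
env.move_l([0.5006,-0.2172,0.0735],down(b),speed=0.05); env.wait(.1); st()
c=load('s_k1')
E
```

```text
t23.9 p [ 0.5012 -0.2175  0.0745] F [-1.7  0.3  5.6] T [ 0.05  0.27 -0.11] q6 1.029 w 0.155
```

```bash
python3 - <<'E'
from h import *
b=np.pi-0.238-1.2; K=[0.5006,-0.2172]
env.move_l(K+[0.0745],down(b),speed=0.05)
env.set_gripper(0.4); st('open')
env.move_l(K+[0.115],speed=0.15)
b2=b+np.pi
env.reach(K+[0.115],down(b2)); shot('wrist','w_r1'); st('turned')
env.move_l(K+[0.0745],speed=0.1); 
env.set_gripper(0,30); st('grip')
shot('wrist','w_r2'); c=shot('scene','s_r2')
E
```

```text
open t24.5 p [ 0.5003 -0.217   0.0743] F [0.1 0.2 0.4] T [0.01 0.   0.05] q6 1.029 w 0.400
turned t27.6 p [ 0.5006 -0.2172  0.1149] F [-0.   0.1 -0.6] T [-0.04 -0.03 -0.05] q6 -2.113 w 0.399
grip t28.5 p [ 0.5012 -0.2175  0.0754] F [-0.3 -0.2  2.8] T [-0.02  0.1   0.05] q6 -2.113 w 0.155
```

View pics/w_r1.png

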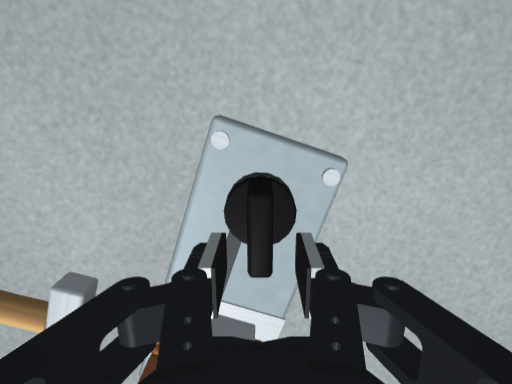

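View pics/w_r2.png

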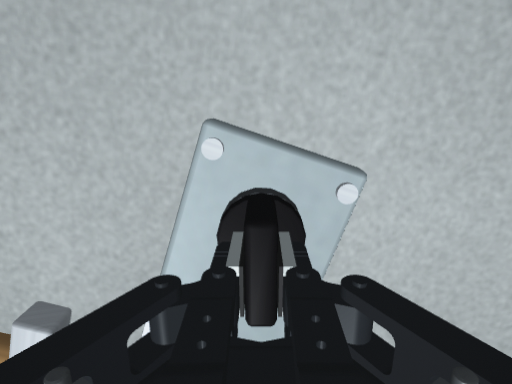

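```bash
cat >> h.py <<'E'
def dialfit(c,guess=(0.5505,0.035)):
    g=c['pixels'].min(2); 
    P0=proj(c,[[guess[0],guess[1],.044]])[0]
    m=(g>140).astype(np.uint8); cs=cv2.findContours(m,cv2.RETR_EXTERNAL,cv2.CHAIN_APPROX_NONE)[0]
    cs=[k for k in cs if cv2.pointPolygonTest(k,(float(P0[0]),float(P0[1])),False)>=0 or len(k)>60 and np.linalg.norm(k.reshape(-1,2).mean(0)-P0)<12]
    k=max(cs,key=len); k=cv2.convexHull(k).reshape(-1,2)
    # densify hull
    k=np.vstack([np.linspace(k[i],k[(i+1)%len(k)],10,endpoint=False) for i in range(len(k))])
    P=plane(c,k,.044)[:,:2]
    for _ in range(4):
        A=np.c_[2*P,np.ones(len(P))]; s=np.linalg.lstsq(A,(P**2).sum(1),rcond=None)[0]
        r=np.sqrt(s[2]+s[:2]@s[:2]); res=np.linalg.norm(P-s[:2],axis=1)-r; P=P[abs(res)<max(.0012,1.5*res.std())]
    return s[:2],r
def needle(c,cen=None,r=(16,42)):
    if cen is None: cen,_=dialfit(c)
    an=np.arange(1.4,3.3,.005); rr=np.arange(r[0],r[1],1.)/1000
    R,A=np.meshgrid(rr,an); X=np.stack([cen[0]+R*np.cos(A),cen[1]+R*np.sin(A),np.full_like(R,.047)],-1)
    uv=proj(c,X.reshape(-1,3)).astype(np.float32).reshape(len(an),len(rr),2)
    g=cv2.cvtColor(c['pixels'],cv2.COLOR_RGB2GRAY).astype(np.float32)
    v=cv2.remap(g,uv[...,0],uv[...,1],cv2.INTER_LINEAR).mean(1)
    d=np.median(v)-v; i=d.argmax(); w=np.clip(d-.4*d.max(),0,None); w[abs(an-an[i])>.3]=0
    return (w*an).sum()/w.sum(), d.max()
E
python3 - <<'E'
from h import *
for t in ('scene0','side0','w_vise','s_k1','d_k1','s_r2','w_k','w_m'):
    c=load(t); 
    try:
        cen,r=dialfit(c); print(t,cen.round(4),r.round(4),needle(c,cen))
    except Exception as e: print(t,e)
E
```

```text
scene0 [0.5491 0.0331] 0.0593 (np.float64(2.9386070247633307), np.float32(103.5138))
side0 [ 0.5359 -0.0185] 0.112 (np.float64(3.050026882377774), np.float32(49.537994))
w_vise [0.55   0.0349] 0.0584 (np.float64(2.9351028015904976), np.float32(169.49545))
s_k1 [0.5491 0.0331] 0.0596 (np.float64(2.938373390293816), np.float32(105.19584))
d_k1 [0.5387 0.0082] 0.0854 (np.float64(1.4361447976817938), np.float32(8.420166))
s_r2 [0.5491 0.0331] 0.0595 (np.float64(2.9389876061845337), np.float32(104.88541))
w_k [ 0.5702 -0.159 ] 0.3162 (np.float64(1.512834715125907), np.float32(66.399185))
w_m [0.3692 0.2356] 0.2856 (np.float64(3.2098962250444867), np.float32(60.980286))
```

```bash
python3 - <<'E'
from h import *
b=2*np.pi-0.238-1.2; K=[0.5006,-0.2172,0.0750]
for th in (0.3,0.6,0.9,1.2,1.5):
    env.reach(K,down(b-th)); s=st(th); c=shot('scene','s_t%d'%(th*100)); n=needle(c,[0.5491,0.0331])[0]; print('   needle',n)
    if n<2.85: break
E
```

```text
0.3 t29.0 p [ 0.5012 -0.2175  0.0755] F [-0.1  0.4  2.6] T [-0.16 -0.12 -0.08] q6 -1.816 w 0.155
   needle 2.9400364822088334
0.6 t29.4 p [ 0.5012 -0.2175  0.0754] F [ 0.7 -1.   3.5] T [-0.26 -0.2  -0.13] q6 -1.517 w 0.154
   needle 2.9402704666683763
0.9 t29.9 p [ 0.5011 -0.2175  0.0754] F [ 1.8 -1.3  4.7] T [-0.35 -0.35 -0.07] q6 -1.217 w 0.163
   needle 2.9400235789960925
1.2 t30.3 p [ 0.5012 -0.2175  0.0754] F [ 1.1 -1.3  4.9] T [-0.35 -0.35 -0.1 ] q6 -0.916 w 0.161
   needle 2.8068770904369984
```

```bash
python3 - <<'E'
from h import *
b=2*np.pi-0.238-1.2; K=[0.5006,-0.2172,0.0750]
env.reach(K,down(b-1.7)); st(); c=shot('scene','s_t170'); d=shot('side','d_t170'); shot('wrist','w_t170'); print(needle(c,[0.5491,0.0331]))
a=cv2.resize(c['pixels'][175:245,150:260,::-1],None,fx=7,fy=7,interpolation=cv2.INTER_CUBIC)
cv2.imwrite('pics/t1.png',a)
cv2.imwrite('pics/t2.png',cv2.resize(d['pixels'][140:220,235:355,::-1],None,fx=6,fy=6,interpolation=cv2.INTER_CUBIC))
E
```

```text
t30.9 p [ 0.5011 -0.2175  0.0754] F [ 1.4 -1.4  5.4] T [-0.34 -0.33 -0.08] q6 -0.416 w 0.157
(np.float64(2.5158313305068076), np.float32(86.699066))
```

View pics/t1.png

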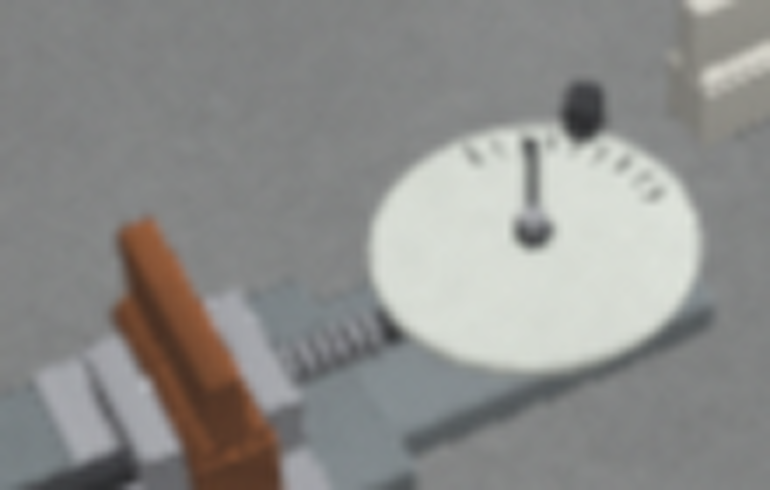

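View pics/t2.png

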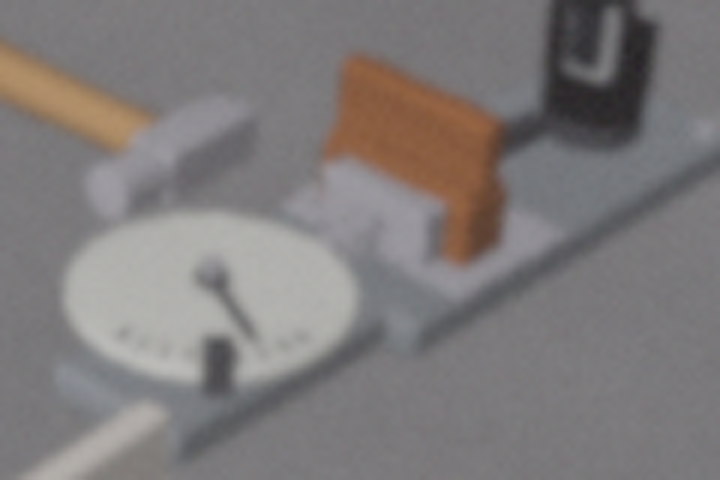

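View pics/w_t170.png

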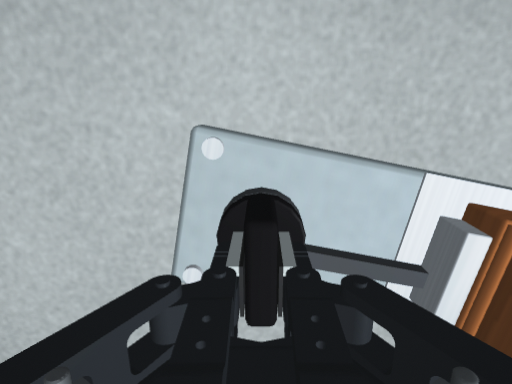

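```bash
python3 - <<'E'
from h import *
T=[]
for t in ('w_vise','w_m','w_k'):
    c=load(t); u=proj(c,[[0.527,0.066,.047]])[0].round().astype(int); x0,y0=np.clip(u-24,0,[512-48,384-48]); print(t,x0,y0)
    im=c['pixels'][y0:y0+48,x0:x0+48,::-1]; T.append(cv2.resize(im,(264,264),interpolation=cv2.INTER_CUBIC))
cv2.imwrite('pics/tab.png',np.hstack(T))
E
```

```text
w_vise 133 143
w_m 432 153
w_k 462 138
```

View pics/tab.png

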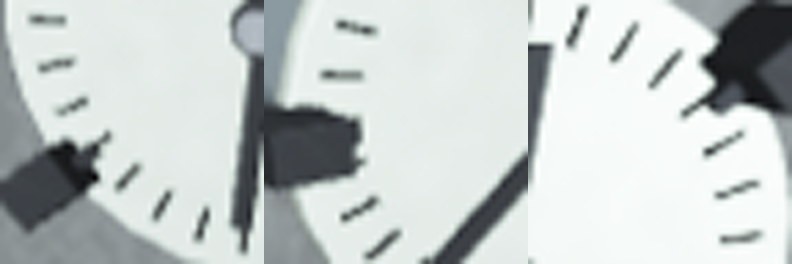

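```bash
python3 - <<'E'
from h import *
c=load('w_vise'); f=lambda L:(np.array(L,float)+.5)/5.5-.5+np.array([133,143])
cen=np.array([0.5502,0.03495])
def an(L,z):
    P=plane(c,f(L),z)[:,:2]-cen; return np.arctan2(P[:,1],P[:,0]).round(3), (np.linalg.norm(P,axis=1)*1000).round(1)
print('ticks',an([[243,238],[203,223],[162,205],[128,177],[72,106],[57,66],[47,20]],.0445))
print('tick4 end',an([[109,136]],.0445))
for z in (.047,.055,.062): print('block centre',an([[47,184]],z),'front mid',an([[82,161]],z),'edges',an([[0,185],[65,143],[98,178],[25,232]],z))
E
```

```text
ticks (array([2.946, 2.752, 2.55 , 2.352, 1.948, 1.758, 1.549]), array([48.4, 47.6, 48.1, 47.6, 48. , 47.8, 48.1]))
tick4 end (array([2.151]), array([44.4]))
block centre (array([2.167]), array([61.5])) front mid (array([2.174]), array([51.9])) edges (array([2.087, 2.075, 2.269, 2.244]), array([70.5, 52.6, 51.7, 72.9]))
block centre (array([2.171]), array([57.9])) front mid (array([2.179]), array([48.4])) edges (array([2.088, 2.076, 2.279, 2.25 ]), array([66.6, 49.1, 48.3, 69. ]))
block centre (array([2.176]), array([54.8])) front mid (array([2.185]), array([45.5])) edges (array([2.089, 2.077, 2.289, 2.256]), array([63.3, 46.1, 45.4, 65.7]))
```

```bash
python3 - <<'E'
from h import *
b=2*np.pi-0.238-1.2; K=[0.5006,-0.2172]
for th in (1.9,2.1):
    env.reach(K+[.075],down(b-th)); st(th)
c=shot('scene','s_t210'); print(needle(c,[0.5491,0.0331]))
env.set_gripper(0.4); st('open')
env.move_l(K+[0.13],speed=0.2)
env.reach([0.555,0.02,0.17],down(b-2.1)); env.wait(.15); st(); c=shot('wrist','w_d'); 
E
```

```text
1.9 t31.4 p [ 0.5012 -0.2175  0.0754] F [ 2.  -1.4  5.1] T [-0.32 -0.22 -0.05] q6 -0.216 w 0.158
2.1 t31.7 p [ 0.5011 -0.2175  0.0754] F [ 2.3 -1.9  4.7] T [-0.33 -0.28 -0.12] q6 -0.016 w 0.163
(np.float64(2.288555889917574), np.float32(101.02739))
open t32.0 p [ 0.4996 -0.2167  0.0741] F [-0.7  0.7  0.1] T [ 0.04 -0.   -0.01] q6 -0.014 w 0.400
 t33.6 p [0.5546 0.0183 0.1695] F [-0.4 -0.5 -0.2] T [0.03 0.01 0.03] q6 0.432 w 0.403
```

View pics/w_d.png

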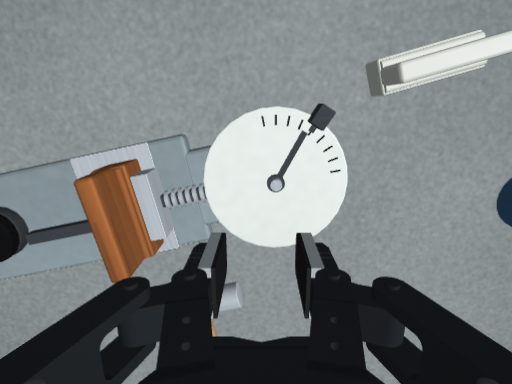

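```bash
python3 - <<'E'
from h import *
c=load('w_d'); cv2.imwrite('pics/d1.png',cv2.resize(c['pixels'][95:205,250:350,::-1],None,fx=6,fy=5.4,interpolation=cv2.INTER_CUBIC) if 0 else cv2.resize(c['pixels'][97:197,250:350,::-1],None,fx=6,fy=6,interpolation=cv2.INTER_CUBIC))
cen,r=dialfit(c); print(cen,r, needle(c,cen,(14,34)))
E
```

```text
[0.49884465 0.01947069] 0.1073036105367114 (np.float64(2.6826402711346953), np.float32(3.2004547))
```

View pics/d1.png

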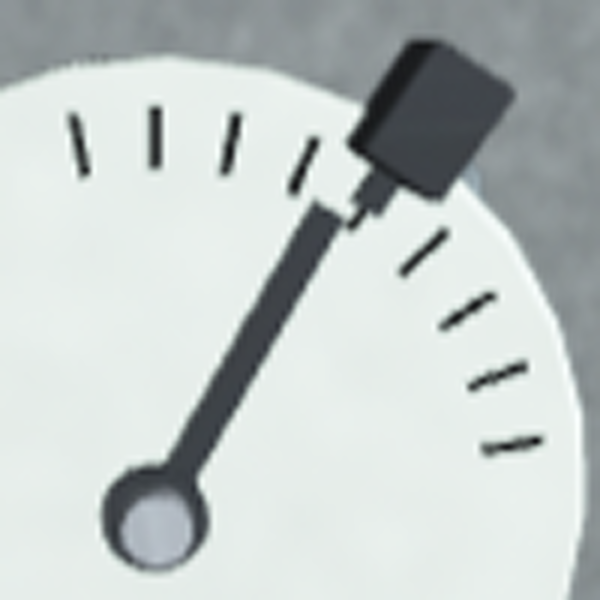

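```bash
python3 - <<'E'
from h import *
c=load('w_d'); f=lambda L:(np.array(L,float)+.5)/6-.5+np.array([250,97])
tk=plane(c,f([[80,145],[156,137],[231,143],[304,165],[424,252],[468,311],[498,376],[513,445]]),.0445)[:,:2]
A=np.c_[2*tk,np.ones(8)]; s=np.linalg.lstsq(A,(tk**2).sum(1),rcond=None)[0]; cen=s[:2]; print('cen from ticks',cen,np.sqrt(s[2]+cen@cen))
g=lambda P:np.arctan2(P[:,1]-cen[1],P[:,0]-cen[0])
ta=g(tk); print('ticks',ta.round(3)); k=np.array([0,1,2,3,5,6,7,8]); fit=np.polyfit(k,ta,1); print(fit)
rel=lambda a:fit[1]-a
N=plane(c,f([[328,207],[182,478],[156,518]]),.047)[:,:2]
print('needle tip rel',rel(g(N[:1])),'needle line dir rel',rel(np.arctan2(*(N[0]-N[1])[::-1])),'hub',N[2], 'tip r',np.linalg.norm(N[0]-cen))
for z in (.047,.050): 
  Q=plane(c,f([[373,196],[367,207],[382,188]]),z)[:,:2]; print('nose rel',rel(g(Q)),np.linalg.norm(Q-cen,axis=1))
for z in (.055,.062):
  Q=plane(c,f([[398,182],[443,117]]),z)[:,:2]; print('block front,top mid rel',rel(g(Q)),np.linalg.norm(Q-cen,axis=1))
E
```

```text
cen from ticks [0.54969869 0.03533549] 0.04749552637424023
ticks [2.954 2.752 2.553 2.35  1.947 1.743 1.543 1.344]
[-0.20150067  2.9541251 ]
needle tip rel [0.70717735] needle line dir rel 0.6824832964069767 hub [0.55074845 0.03498372] tip r 0.04433390636430366
nose rel [0.79533623 0.79895818 0.80256459] [0.04836566 0.0468553  0.04978206]
nose rel [0.78440811 0.78764037 0.79186633] [0.04829268 0.04679946 0.04968745]
block front,top mid rel [0.79790337 0.79719156] [0.05117051 0.06029316]
block front,top mid rel [0.77281453 0.77583193] [0.05091523 0.05976025]
```

The overhead view shows the needle about 0.083 rad short of the nose, measured from a common centre: tip at crop (328,207), nose at (373,196). That needs about 0.13 rad of knob. I'll turn 0.115, then look again.

```bash
python3 - <<'E'
from h import *
b=2*np.pi-0.238-1.2; K=[0.5006,-0.2172]
env.reach(K+[0.13],down(b-2.1)); env.move_l(K+[0.0745],speed=0.12); env.set_gripper(0,30); st('grip')
c=shot('scene','s_u0'); print(needle(c,[0.5491,0.0331]))
env.reach(K+[.0745],down(b-2.16)); env.reach(K+[.0745],down(b-2.215)); st()
c=shot('scene','s_u1'); print(needle(c,[0.5491,0.0331]))
env.set_gripper(0.4); st('open')
env.move_l(K+[0.13],speed=0.2)
env.reach([0.555,0.02,0.17],down(b-2.1)); env.wait(.15); st(); c=shot('wrist','w_d2')
cv2.imwrite('pics/d2.png',cv2.resize(c['pixels'][97:197,250:350,::-1],None,fx=6,fy=6,interpolation=cv2.INTER_CUBIC))
E
```

```text
grip t35.5 p [ 0.5015 -0.2176  0.0757] F [-0.6 -0.1  3.9] T [0.01 0.08 0.08] q6 -0.013 w 0.157
(np.float64(2.288544990384032), np.float32(101.37254))
 t36.1 p [ 0.5015 -0.2177  0.0757] F [-0.5  0.4  5.4] T [ 0.04  0.08 -0.08] q6 0.103 w 0.152
(np.float64(2.222106570776674), np.float32(103.97663))
open t36.5 p [ 0.5003 -0.2171  0.0741] F [-0.1 -0.3 -0.1] T [ 0.01 -0.06  0.02] q6 0.102 w 0.402
 t38.0 p [0.5547 0.0183 0.1694] F [ 0.7 -0.6 -0.2] T [-0.01  0.03 -0.01] q6 0.432 w 0.399
```

View pics/d2.png

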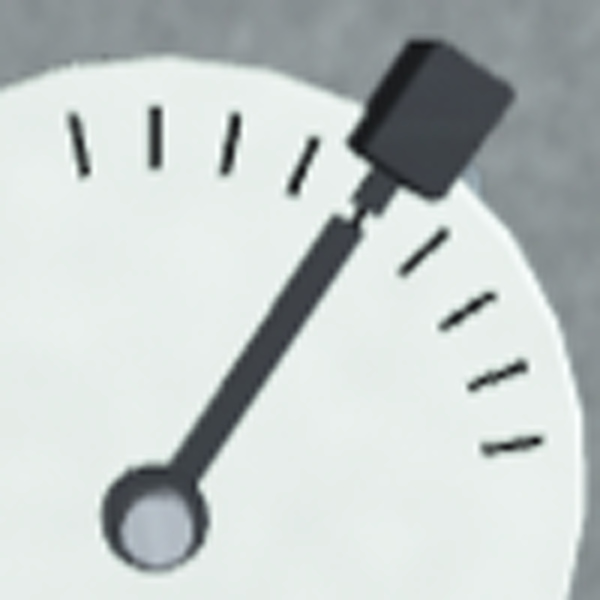

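```bash
cat > pol.py <<'E'
from h import *
def prof(c,cen,r,z,lo=1.95,hi=2.45):
    an=np.arange(lo,hi,.002); X=np.stack([cen[0]+r*np.cos(an),cen[1]+r*np.sin(an),np.full_like(an,z)],-1)
    uv=proj(c,X).astype(np.float32); g=cv2.cvtColor(c['pixels'],cv2.COLOR_RGB2GRAY).astype(np.float32)
    v=cv2.remap(g,uv[None,:,0],uv[None,:,1],cv2.INTER_LINEAR)[0]
    k=np.where(v<140)[0]
    return (an[k].mean().round(4),an[k].min().round(3),an[k].max().round(3)) if len(k) else None
def rep(t):
    c=load(t)
    for cen in ([0.5507,0.0350],[0.5500,0.0352]):
        print(t,cen,'needle',[prof(c,cen,r,.047) for r in (.030,.036,.040,.042,.043)],'\n   nose',[prof(c,cen,r,.047) for r in (.0465,.047,.0475,.048,.0485,.049,.0495)])
E
python3 -c "
from pol import *
rep('w_d');rep('w_d2')"
```

```text
w_d [0.5507, 0.035] needle [(np.float64(2.259), np.float64(2.186), np.float64(2.332)), (np.float64(2.257), np.float64(2.196), np.float64(2.318)), (np.float64(2.256), np.float64(2.2), np.float64(2.312)), (np.float64(2.256), np.float64(2.204), np.float64(2.308)), (np.float64(2.255), np.float64(2.204), np.float64(2.306))] 
   nose [(np.float64(2.1871), np.float64(1.964), np.float64(2.386)), (np.float64(2.1872), np.float64(1.966), np.float64(2.384)), (np.float64(2.1803), np.float64(1.964), np.float64(2.384)), (np.float64(2.1838), np.float64(1.966), np.float64(2.384)), (np.float64(2.1726), np.float64(1.962), np.float64(2.382)), (np.float64(2.1722), np.float64(1.962), np.float64(2.38)), (np.float64(2.1729), np.float64(1.962), np.float64(2.38))]
w_d [0.55, 0.0352] needle [(np.float64(2.242), np.float64(2.17), np.float64(2.314)), (np.float64(2.243), np.float64(2.182), np.float64(2.304)), (np.float64(2.246), np.float64(2.188), np.float64(2.304)), (np.float64(2.246), np.float64(2.192), np.float64(2.3)), (np.float64(2.244), np.float64(2.192), np.float64(2.296))] 
   nose [(np.float64(2.1816), n
[... 1187 characters left out ...]
np.float64(2.098), np.float64(2.248)), (np.float64(2.175), np.float64(2.112), np.float64(2.238)), (np.float64(2.177), np.float64(2.12), np.float64(2.234)), (np.float64(2.175), np.float64(2.122), np.float64(2.228)), (np.float64(2.175), np.float64(2.122), np.float64(2.228))] 
   nose [(np.float64(2.1738), np.float64(1.954), np.float64(2.376)), (np.float64(2.1703), np.float64(1.952), np.float64(2.376)), (np.float64(2.1661), np.float64(1.954), np.float64(2.374)), (np.float64(2.1657), np.float64(1.952), np.float64(2.374)), (np.float64(2.1659), np.float64(1.95), np.float64(2.374)), (np.float64(2.1629), np.float64(1.95), np.float64(2.372)), (np.float64(2.1614), np.float64(1.95), np.float64(2.372))]
```

Neighbouring ticks contaminate the nose average, so I'm restricting the window to the nose.

```bash
python3 -c "
from pol import *
for t in ('w_d','w_d2','w_vise'):
    c=load(t)
    for z in (.047,.050):
        print(t,z,'nose',[prof(c,[0.5503,0.0351],r,z,2.08,2.29) for r in (.0475,.048,.0485,.049)])
    print('needle',[prof(c,[0.5503,0.0351],r,.047,2.05,2.4) for r in (.036,.04,.043)])
c=load('w_vise');print(prof(c,[0.5503,0.0351],.036,.047,2.7,3.2),prof(c,[0.5503,0.0351],.042,.047,2.7,3.2))
" | sed 's/np.float64//g'
```

```text
w_d 0.047 nose [((2.168), (2.128), (2.208)), ((2.167), (2.124), (2.21)), ((2.168), (2.126), (2.21)), ((2.168), (2.126), (2.21))]
w_d 0.05 nose [((2.178), (2.138), (2.218)), ((2.179), (2.136), (2.222)), ((2.179), (2.138), (2.22)), ((2.179), (2.138), (2.22))]
needle [((2.25), (2.188), (2.312)), ((2.25), (2.194), (2.306)), ((2.249), (2.198), (2.3))]
w_d2 0.047 nose [((2.168), (2.128), (2.208)), ((2.167), (2.124), (2.21)), ((2.168), (2.126), (2.21)), ((2.168), (2.126), (2.21))]
w_d2 0.05 nose [((2.178), (2.138), (2.218)), ((2.179), (2.136), (2.222)), ((2.178), (2.136), (2.22)), ((2.178), (2.136), (2.22))]
needle [((2.181), (2.118), (2.244)), ((2.181), (2.124), (2.238)), ((2.181), (2.128), (2.234))]
w_vise 0.047 nose [((2.164), (2.138), (2.19)), ((2.167), (2.136), (2.198)), ((2.169), (2.136), (2.202)), ((2.169), (2.136), (2.202))]
w_vise 0.05 nose [((2.17), (2.136), (2.204)), ((2.171), (2.136), (2.206)), ((2.171), (2.134), (2.208)), ((2.176), (2.132), (2.22))]
needle [None, None, None]
((2.948), (2.882), (3.014)) ((2.942), (2.888), (2.996))
```

The needle is at 2.181 and the nose at 2.168–2.179, so it points at the tab within about 0.01 rad, on the short side. I'll leave it there, do a final look and hand in.

```bash
python3 - <<'E'
from h import *
env.move_l([0.52,0.02,0.25],speed=0.2); env.wait(.2)
c=shot('scene','s_f'); d=shot('side','d_f'); print(dialfit(c),needle(c,[0.5491,0.0331])); st()
cv2.imwrite('pics/fin.png',np.hstack([c['pixels'][90:380,90:400,::-1],d['pixels'][90:380,140:450,::-1]]))
E
```

```text
(array([0.5489603 , 0.03311988]), np.float64(0.059643751643813143)) (np.float64(2.2221673572687393), np.float32(103.84915))
 t39.0 p [0.5197 0.02   0.2486] F [0.2 0.4 0.1] T [ 0.02 -0.03 -0.03] q6 0.435 w 0.402
```

View pics/fin.png

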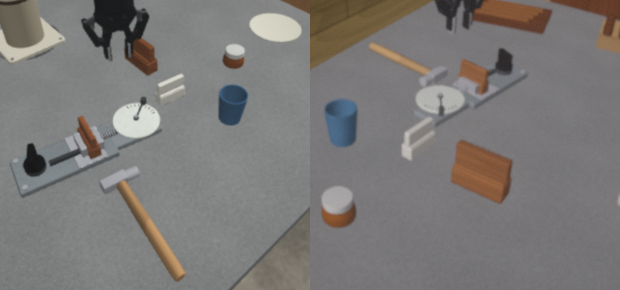

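```bash
python3 -c "
from pol import *
c=load('s_f')
for cen in ([0.5491,0.0331],[0.5497,0.0345]):
  print('nose',[prof(c,cen,r,.047,2.0,2.4) for r in (.047,.049,.051)],'needle',[prof(c,cen,r,.047,2.0,2.45) for r in (.03,.036,.042)])
im=c['pixels'][175:230,190:260,::-1];cv2.imwrite('pics/f2.png',cv2.resize(im,None,fx=9,fy=9,interpolation=cv2.INTER_CUBIC))
" | sed 's/np.float64//g'
```

```text
nose [((2.181), (2.118), (2.244)), ((2.17), (2.088), (2.252)), ((2.161), (2.052), (2.27))] needle [((2.217), (2.152), (2.282)), ((2.216), (2.156), (2.276)), ((2.209), (2.152), (2.266))]
nose [((2.206), (2.136), (2.276)), ((2.188), (2.092), (2.284)), ((2.185), (2.068), (2.302))] needle [((2.26), (2.192), (2.328)), ((2.252), (2.194), (2.31)), ((2.237), (2.178), (2.296))]
```

View pics/f2.png

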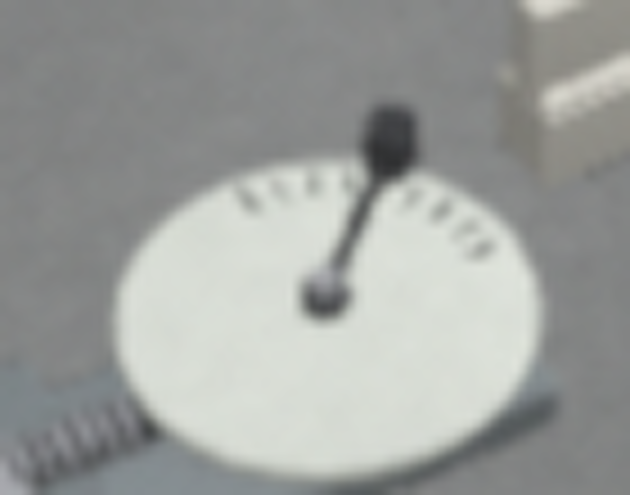

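```bash
python3 -c "
from h import *
env.sign_off()"
```

```text
the job is handed in; nothing more can be done
```

I handed the job in at about 39 s. The moulding stands on its foot in the vise, clamped between the jaws about midway along them. The needle points at the set tab, and the gripper has let go of both the moulding and the knob.

- **Placing:** I gripped the small brown moulding by its tongue, lowered it until it touched the bed (about 6 N), and released it. The last pictures show it upright, with the bystanders where they were.
- **Tightening:** I turned the knob clockwise in three grips. When I first closed on the knob I was about 3 mm off its axis, which loaded it sideways with about 7 N. I recentred the gripper there. The dial centre stayed within 0.2 mm of its first reading in the scene camera, so the vise did not shift.
- **Needle:** the views disagree slightly on how close it is, but all put it just short of the tab and none past it. The overhead wrist view, which I trust most, gives 0.002 to 0.013 rad short. A rough line drawn along the needle in the same picture gives about 0.02, and the coarser scene camera about 0.03. I did not nudge it further.

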